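# Post a work tin through the sprung flap of a drop box

### The arm

A 6-joint arm with a two-finger parallel gripper is mounted at the origin on the work surface. World frame = base frame: x ahead of the robot, y to its left, z up, the work surface at z = 0. Lengths are in mm, angles in rad, forces in N, time in s.
With the tool pointing down it reaches from about 350 to 925 mm from the base axis. Payload 6.4 kg.
Tool frame: the origin (TCP) lies on the mounting face of the last link; the fingertips stand 173 mm ahead of it and the grasp point (between the pads) lies 155 mm ahead of it (arm.tcp_to_grasp is the distance from the TCP to the grasp point, in mm); z points along the fingers, y is the line along which they close (so a half turn about z gives the same grasp; the last joint's range is limited). The gripper opens to 85 mm and grips with 20 to 120 N. Pads are 22 mm wide; open, the fingers measure 114 mm over their backs; the gripper's body (76 mm by 85 mm) begins 54 mm behind the grasp point. The pads swing forward as they close: fully open they stand 13 mm farther back than shut.
Start: joints at [1.056, 0.245, 1.558, -0, 1.339, -0.174], TCP at [217.255, 612.63, 404.69] pointing down, gripper open.
Joint ranges: [-3.13, 3.13], [-1.02, 2.26], [0.13, 2.54], [-0.95, 4.09], [0.21, 2.88], [-2.74, 2.74]. Speed limits (rad/s): [2.57, 2.57, 3.14, 3.14, 3.14, 3.14].

### API

Orientations are given as a unit quaternion [w, x, y, z].
In Python, from bench import arm, snapshot, look_for gives the robot as it stands.
- The arm moves only by the shell command python3 -m handwheel 'ROWS'. ROWS is a JSON object of lists of equal length, an entry for each row: "travel": the shift along the tool's x, y, z in m, a list of three; "turn": the turn about the tool's z in rad; "grip": the opening, from 0 (shut) to 1 (fully open). A call has 1 to 5 rows; each row is the pose to reach, as a shift and turn from the pose commanded when the call began, along the tool's axes at that moment; what a row does not reach only later rows make up. A row lasts 1/10 s, in which the tool goes at most 50 mm and 8.59 degrees, less where a joint would pass 70% of its speed; a pose out of reach is approached as far as the arm can. A call with a gripper value outside its range is refused whole. The fingers move at their own pace and stop on an object; the grip force is fixed at half the most. Time passes only in rows, so rows that repeat a pose let the fingers close. It gives the time, the measured TCP pose, the force, the opening and the grip force at its end, in the units of the state.
- arm.read_state(): the state, without advancing time (a new reading comes with each control period).
- snapshot(name): name is "side" or "top"; returns a dict with "image" (480x640x3 uint8, red, green, blue), "range_z" (480x640 float32, mm along the optical axis (not along the pixel's ray), 0 where there is no reading), "camera_matrix" (3x3 intrinsics, pixels), "xyz" and "orientation" of the camera in the world. Camera axes: x right, y down, z forward; pixel columns grow to the right and rows downward; lengths in mm; the calibration is good to about 2 mm. A picture is of the moment at which its call begins.
- arm.finish_job(): hands the job in; it is judged then, once.
Trained networks look in a picture, given as the dict that the camera call returned (one of the last four; its "shot" number tells which), for a name from the list of things; names that differ only in an ending like _2 or _b are one class to them, and where a whole thing is asked for, a point or a joint stands for the part that bears it (a point fixed in the world has none). Each returns a list of dicts, best first, with "confidence" (0 to 1); they miss things now and then, are a little off and sometimes report something else, mostly with a low value. They report only what shows in the picture. A call takes as long as a camera call. They do not tell look-alikes from the thing itself.
- look_for(picture, thing): "uv" ([column, row] in pixels, amid what is visible of it).
The state is a dict: "t": time; "q": joint angles; "qvel": joint speeds; "joint_torque": joint torques, N m; "eef_pos": TCP position; "ee_rot": TCP orientation; "wrist_force": force on the tool from outside, world axes, zero at the start; "torque": the same for the moment, N m; "opening": opening from 0.0 (shut) to 1.0 (fully open); "gripper_force": force on a finger pad.
Only numpy, scipy, OpenCV 4.12 (cv2) and the standard library are available. Lean on these libraries where they do the work, as an engineer would, in place of code of your own. Each camera call takes 0.05 s, during which the arm holds its last target. There are 200 camera calls.

### The job

Post the small aluminium tin into the wooden drop box on the jeweller's bench: with one finger push the sprung steel flap down and keep it open, and with the other finger push the tin along the landing and over the edge so that it drops inside. Open the flap before the tin reaches it and keep it open until the tin has dropped; then back out so that the flap springs shut. Only push the tin, never lift it, and leave the other things on the bench where they are.

Things in the scene. Friction and masses are not known exactly. Their poses are not given: they have to be found in the camera images.
- dropbox: Fixed wooden box, 124 (x) by 240 (y) by 160 mm high, hollow, walls and floor 4 mm, its +x side a clear window. Origin: on the table under the middle of the box, z up. Its flat top is at z = 160: the -y half is a landing, the +y half has an opening, x -41 to 41, y 0 to 107, closed by the steel flap. +y is the way to push the tin.
- groove (a point): Finger groove along the middle of the landing: this point is at top level (z = 160), on the groove's centre line, 50 mm before the opening (box y = -50); axes as the box. 40 mm wide, 45 mm deep, from box y = -105 to 0, there open into the box. The tin bridges it: a finger pointing down, tip up to 40 mm deep, runs in it behind the tin while the other, as deep, holds the flap down ahead of the tin.
- mouth (a point): Point on the box's top (z = 160) in the middle of the edge where the landing ends and the opening begins; axes as those of the box: +y is the way to push the tin.
- flap (a joint): Angle of the dark steel flap (79 by 103 by 3 mm): 0 = shut, level with the box's top, up to 1.25 rad open. Hinged on its far edge (box y = 106); its free edge, beside the landing, swings down into the box. A spring shuts it: 0.105 N m when shut plus 0.07 per rad (1 to 2 N near the free edge, 7 N at 25 mm from the hinge); it carries the tin. A finger at fixed depth opens it further nearer the hinge.
- flap_edge (a point): Middle of the flap's free edge, on its upper face; it moves with the flap.
- tin: The item to post: a closed flat aluminium tin, 64 (x) by 28 (y) by 18 mm high, about 50 to 80 g, lying loose across the groove on the landing, its leading long side 4 to 16 mm short of the opening and square to it within 6 degrees. Origin: centre of its underside, z up.
- block: Bystander: round dark steel bench block, 72 mm across, 24 mm high, on the table. Origin: centre of its underside.
- dish: Bystander: shallow round blue metal dish, 100 mm across, 12 mm high, on the table. Origin: centre of its underside.
- jar: Bystander: small amber glass jar with a steel cap, 48 mm across, 60 mm high, on the table. Origin: centre of its underside.
- punch: Bystander: upright brass hand punch, 26 mm across its foot, 70 mm high, on the table. Origin: centre of its underside.
Things that resemble listed ones, but are neither listed nor needed, are in the scene too. What is shaped like the tin but green or turquoise is not meant.

How it is judged:
By the outcome, as a careful person would: the job done as asked, in the order asked, and still so for the second after the job is handed in, with the robot touching nothing.
It also fails if it takes over 38 s, if anything falls off the work surface, if the arm or the gripper's body presses on something with over 40 N, if the wrist force passes 120 N, or if a joint passes its speed limit or range.

## Working session

There is one attempt and no reset: what is moved stays moved. The work goes in short steps, Python scripts to look and compute and a shell command to move; the robot and the scene stay as the last step left them, time stands still between calls to the robot, and variables do not carry over. Pictures are saved under pics/ and viewed, at most 10 in all, crops included, and the job is handed in when it is done.

```bash
mkdir -p pics; cat > h.py <<'E'
import numpy as np,cv2
from scipy.spatial.transform import Rotation as R
from bench import arm,snapshot,look_for
def rot(q): return R.from_quat([q[1],q[2],q[3],q[0]]).as_matrix()
def cloud(s):
    K=np.array(s["camera_matrix"]);z=s["range_z"]
    v,u=np.mgrid[:480,:640]
    P=np.stack([(u-K[0,2])*z/K[0,0],(v-K[1,2])*z/K[1,1],z],-1)
    return P@rot(s["orientation"]).T+np.array(s["xyz"])
def save(s,n,crop=None,scale=1):
    im=s["image"][...,::-1]
    if crop: im=im[crop[1]:crop[3],crop[0]:crop[2]]
    cv2.imwrite("pics/"+n,cv2.resize(im,None,fx=scale,fy=scale,interpolation=cv2.INTER_CUBIC))
E
python3 - <<'E'
from h import *
print(arm.read_state()["t"],arm.read_state()["ee_rot"])
for n in("top","side"):
    s=snapshot(n);save(s,n+"0.png");P=cloud(s);print(n,s["xyz"])
    for t in("dropbox","tin","flap","jar","dish","block","punch"):
        for r in look_for(s,t)[:4]:
            u,v=map(int,r["uv"]);print(t,u,v,round(r["confidence"],2),P[v,u].round())
E
```

```text
0.0 [-3.17649401e-04  1.69576776e-01  9.85516511e-01 -9.07357177e-04]
top [406.07786193  26.97030824 957.56643148]
dropbox 334 260 0.58 [537.  -4. 157.]
tin 460 324 0.86 [ 428. -207.   18.]
tin 355 246 0.67 [550. -36. 177.]
tin 441 236 0.67 [ 580. -199.   16.]
tin 373 141 0.6 [ 768. -106.   14.]
flap 300 259 0.6 [543.  45. 159.]
jar 387 342 0.97 [412. -76.  63.]
dish 285 183 0.91 [711.  60.   2.]
block 298 346 0.59 [423.  66.  20.]
punch 374 187 0.71 [678. -94.  29.]
punch 300 258 0.3 [545.  44. 160.]
side [522.3908356  624.11263153 672.02075333]
dropbox 326 262 0.94 [548.  89. 159.]
tin 396 211 0.94 [ 437. -199.   19.]
tin 328 197 0.55 [552. -25. 177.]
flap 327 234 0.7 [550.  35. 159.]
jar 411 249 0.76 [421. -61.  53.]
jar 325 259 0.59 [550.  89. 164.]
dish 220 312 0.56 [711.  51.   5.]
block 412 326 0.55 [424.  74.  25.]
punch 248 237 0.94 [689. -91.  35.]
punch 328 238 0.73 [548.  45. 162.]
```

View pics/top0.png

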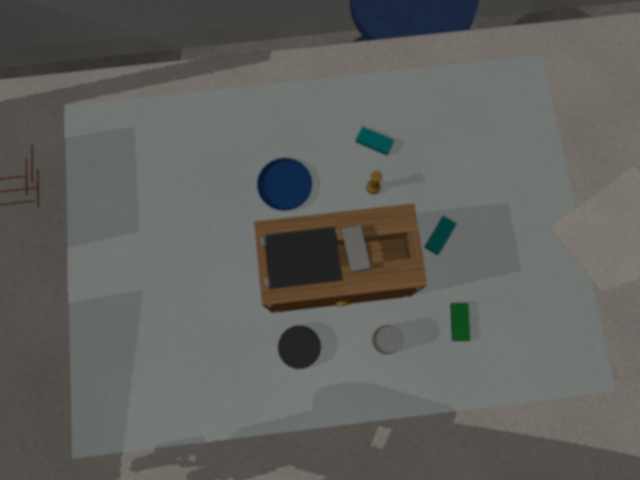

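View pics/side0.png

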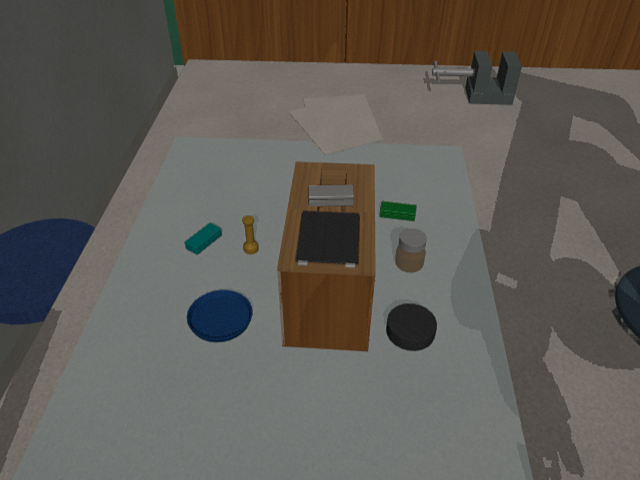

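The aluminium tin is the grey bar at top (355,246) / side (330,195), on the box. The look-alikes are all on the table: teal at top (375,141) and (441,236), green at (460,324). Next I fit the box and tin poses and take a close crop.

```bash
cat > fit.py <<'E'
from h import *
def fit(s,show=True):
    P=cloud(s).reshape(-1,3);ok=s["range_z"].ravel()>0
    reg=ok&(abs(P[:,0]-545)<150)&(abs(P[:,1]-10)<190)
    out={}
    for n,lo,hi in(("box",150,168),("tin",171,186)):
        m=(reg&(P[:,2]>lo)&(P[:,2]<hi)).reshape(480,640).astype(np.uint8)
        k,l,st,_=cv2.connectedComponentsWithStats(m)
        i=1+np.argmax(st[1:,4]);Q=P[(l==i).ravel()]
        r=cv2.minAreaRect(Q[:,:2].astype(np.float32));out[n]=(Q,r)
        print(n,len(Q),[np.round(x,1) for x in r],"z",np.median(Q[:,2]).round(1),"mean",Q.mean(0).round(1))
    return out
E
python3 - <<'E'
from fit import *
for n in("top","side"):
    s=snapshot(n);fit(s)
    if n=="top": save(s,"crop.png",(245,195,435,320),4)
q=arm.read_state()["ee_rot"];print(rot(q).round(3))
E
```

```text
box 11442 [array([545.6, -12.8]), array([124.8, 240.8]), np.float64(0.1)] z 159.0 mean [543.8  -4.  159. ]
tin 868 [array([547.2, -36.3]), array([64.4, 28.3]), np.float64(5.5)] z 177.0 mean [546.6 -36.1 176.9]
box 8858 [array([548.2, -14.1]), array([124. , 245.5]), np.float64(0.1)] z 162.2 mean [547.6  14.1 161.8]
tin 747 [array([549.7, -36.7]), array([63.8, 31. ]), np.float64(5.5)] z 179.9 mean [549.3 -32.9 178.8]
[[-0.942  0.334  0.   ]
 [ 0.334  0.942  0.   ]
 [ 0.     0.    -1.   ]]
```

View pics/crop.png

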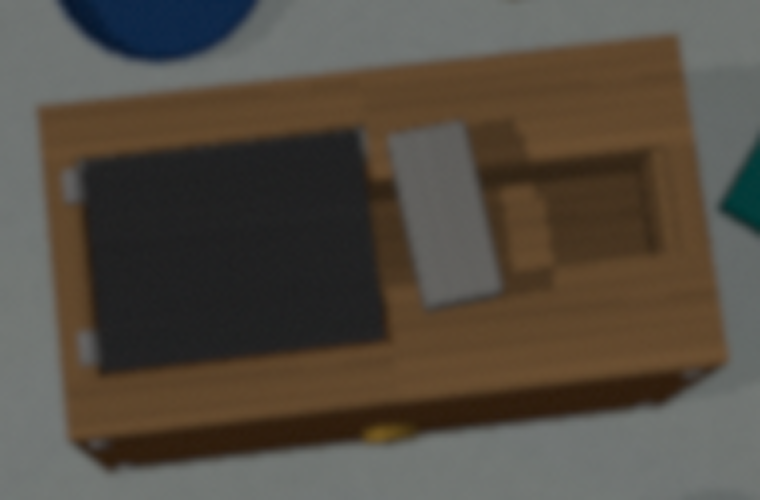

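```bash
python3 -m handwheel '{"travel":[[-0.035,-0.033,0],[-0.07,-0.066,0],[-0.105,-0.099,0],[-0.14,-0.132,0],[-0.175,-0.165,0]],"turn":[-0.1,-0.2,-0.3,-0.341,-0.341],"grip":[1,1,1,1,1]}'; python3 -c "
from h import *
print(rot(arm.read_state()['ee_rot']).round(4))"
```

```text
t: 1.4
eef_pos: [327.5, 396.9, 404.9]
ee_rot: [0.0, -0.001, 1.0, 0.0]
wrist_force: [1.1, -0.2, -0.1]
opening: 0.999
gripper_force: 0.0
[[-1.0e+00 -1.4e-03  6.0e-04]
 [-1.4e-03  1.0e+00  3.0e-04]
 [-6.0e-04  3.0e-04 -1.0e+00]]
```

```bash
python3 -m handwheel '{"travel":[[-0.022,-0.042,0],[-0.044,-0.084,0],[-0.066,-0.126,0],[-0.088,-0.168,0],[-0.110,-0.210,0]],"turn":[0,0,0,0,0],"grip":[1,1,0.85,0.85,0.85]}'; python3 -m handwheel '{"travel":[[-0.022,-0.042,0],[-0.044,-0.084,0],[-0.066,-0.126,0],[-0.088,-0.168,0],[-0.109,-0.210,0]],"turn":[0,0,0,0,0],"grip":[0.85,0.85,0.85,0.85,0.85]}'
python3 -m handwheel '{"travel":[[0,0,0.01],[0,0,0.02]],"turn":[0,0],"grip":[0.85,0.85]}'
python3 - <<'E'
from h import *
s=snapshot("side");save(s,"side1.png",(220,60,440,280),2.5)
P=cloud(s).reshape(-1,3);st=arm.read_state();print(st["eef_pos"],st["opening"])
m=(s["range_z"].ravel()>0)&(abs(P[:,0]-547)<16)&(P[:,2]>188)&(P[:,2]<260)
Q=P[m]
for z in range(188,260,6):
    q=Q[(Q[:,2]>=z)&(Q[:,2]<z+6)]
    h,e=np.histogram(q[:,1],bins=range(-110,100,6));print(z,[(int(a),int(c)) for a,c in zip(e,h) if c])
E
```

```text
t: 1.9
eef_pos: [437.5, 186.8, 405.1]
ee_rot: [0.001, -0.0, 1.0, 0.0]
wrist_force: [1.5, 0.3, -0.4]
opening: 0.848
gripper_force: 0.0
t: 2.4
eef_pos: [546.7, -23.3, 405.0]
ee_rot: [0.0, 0.0, 1.0, -0.0]
wrist_force: [0.4, 0.2, 0.8]
opening: 0.849
gripper_force: 0.0
t: 2.6
eef_pos: [546.4, -22.2, 384.3]
ee_rot: [0.0, 0.001, 1.0, 0.0]
wrist_force: [-1.0, -0.3, 0.5]
opening: 0.85
gripper_force: 0.0
[545.41023053 -21.14334111 381.82490038] 0.8492559774813162
188 []
194 []
200 []
206 []
212 []
218 [(-62, 6), (16, 18), (22, 1)]
224 [(16, 19), (22, 14)]
230 [(16, 19), (22, 37), (28, 9)]
236 [(16, 21), (22, 27), (28, 8)]
242 [(16, 17), (22, 24), (28, 24)]
248 [(16, 12), (22, 40), (28, 13)]
254 [(22, 10), (28, 12)]
```

View pics/side1.png

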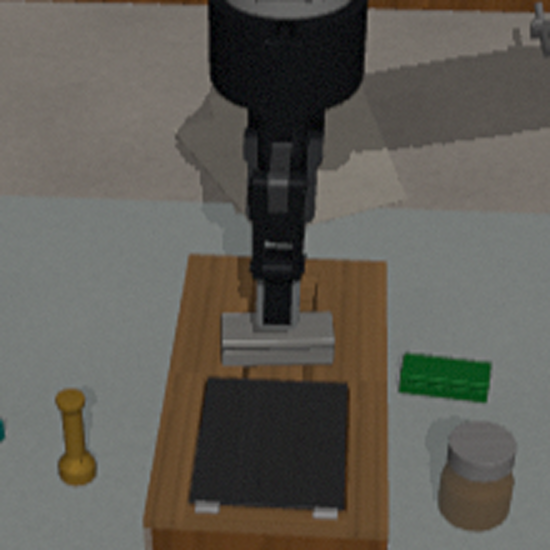

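The side view shows the fingers straddling the tin: leading finger above the landing end of the flap, trailing finger behind the tin, both centred on the groove (crop 278,340). I go down next.

```bash
python3 -m handwheel '{"travel":[[0,0,0.015],[0,0,0.03],[0,0,0.045],[0,0,0.055],[0,0,0.055]],"turn":[0,0,0,0,0],"grip":[0.85,0.85,0.85,0.85,0.85]}'; python3 -m handwheel '{"travel":[[0,0,0.01],[0,0,0.02],[0,0,0.03],[0,0,0.036],[0,0,0.036]],"turn":[0,0,0,0,0],"grip":[0.85,0.85,0.85,0.85,0.85]}'
python3 - <<'E'
from h import *
s=snapshot("side");save(s,"side2.png",(240,120,420,280),3)
st=arm.read_state();print(st["eef_pos"],st["opening"],st["wrist_force"])
P=cloud(s).reshape(-1,3)
m=(s["range_z"].ravel()>0)&(abs(P[:,0]-548)<45)&(P[:,2]<157)&(P[:,2]>40)&(P[:,1]>-10)&(P[:,1]<94)
for y in range(-10,94,8):
    q=P[m&(P[:,1]>=y)&(P[:,1]<y+8)];print(y,len(q),np.median(q[:,2]).round() if len(q) else None)
E
```

```text
t: 3.15
eef_pos: [545.4, -20.9, 327.3]
ee_rot: [-0.002, -0.0, 1.0, 0.0]
wrist_force: [-1.0, 0.7, -1.0]
opening: 0.848
gripper_force: 0.0
t: 3.65
eef_pos: [545.9, -21.4, 292.6]
ee_rot: [-0.001, -0.0, 1.0, -0.0]
wrist_force: [-0.6, -1.4, 1.0]
opening: 0.847
gripper_force: 0.8
[546.01375115 -21.53569232 293.20148464] 0.8479480606911457 [-0.29238419 -1.64958639  0.35020758]
-10 1 119.0
-2 67 121.0
6 73 125.0
14 135 130.0
22 234 137.0
30 116 136.0
38 113 139.0
46 126 143.0
54 119 147.0
62 123 150.0
70 136 154.0
78 44 156.0
86 0 None
```

View pics/side2.png

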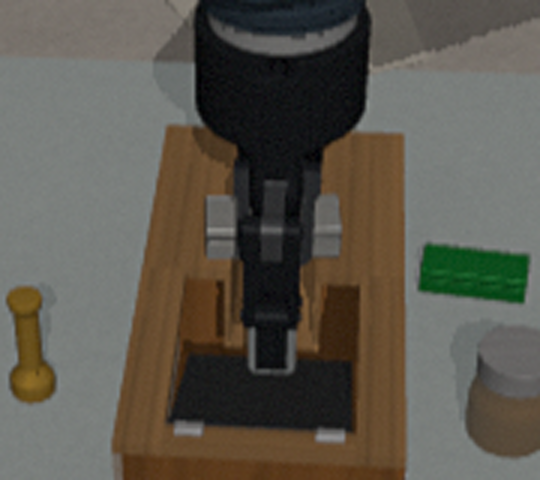

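The flap is open about 0.45 rad under the leading finger (crop 270,350). The tin is untouched at (272,225), with the trailing finger in the groove behind it. Now I push +y gently.

```bash
python3 -m handwheel '{"travel":[[0,0.004,0.002],[0,0.01,0.002],[0,0.016,0.002],[0,0.022,0.002],[0,0.026,0.002]],"turn":[0,0,0,0,0],"grip":[0.85,0.85,0.85,0.85,0.85]}'
python3 - <<'E'
from h import *
from fit import fit
for n in("side","top"):
    s=snapshot(n)
    P=cloud(s).reshape(-1,3)
    m=(s["range_z"].ravel()>0)&(abs(P[:,0]-548)<36)&(abs(P[:,0]-548)>18)&(P[:,2]<186)&(P[:,2]>165)&(P[:,1]>-80)&(P[:,1]<94)
    for sg in(-1,1):
        q=P[m&(sg*(P[:,0]-548)>0)]; print(n,sg,len(q),q[:,1].min() if len(q) else 0,q[:,1].max() if len(q) else 0)
st=arm.read_state();print(st["eef_pos"],st["wrist_force"])
E
```

```text
t: 4.2
eef_pos: [546.2, 5.2, 292.1]
ee_rot: [0.0, -0.0, 1.0, -0.0]
wrist_force: [-1.1, -4.6, 2.7]
opening: 0.856
gripper_force: 1.3
side -1 166 -40.37185504353522 1.8771891123050182
side 1 216 -27.178138473564445 1.8401431982598524
top -1 30 -26.160186503151102 -16.850970903888005
top 1 0 0 0
[546.24967099   5.25751691 292.06422085] [-0.2218854  -1.35379833  3.11487955]
```

```bash
python3 -m handwheel '{"travel":[[0,0.005,0],[0,0.010,0],[0,0.015,0],[0,0.018,0],[0,0.018,0]],"turn":[0,0,0,0,0],"grip":[0.85,0.85,0.85,0.85,0.85]}'
python3 - <<'E'
from h import *
s=snapshot("side");save(s,"side3.png",(240,120,420,280),3)
st=arm.read_state();print(st["eef_pos"],st["wrist_force"])
E
```

```text
t: 4.8
eef_pos: [546.0, 23.0, 291.4]
ee_rot: [-0.0, -0.0, 1.0, -0.0]
wrist_force: [-1.0, -4.1, 1.4]
opening: 0.853
gripper_force: 2.0
[545.9937709   22.86989224 291.56105826] [-1.10188539 -4.23450425  1.44550274]
```

View pics/side3.png

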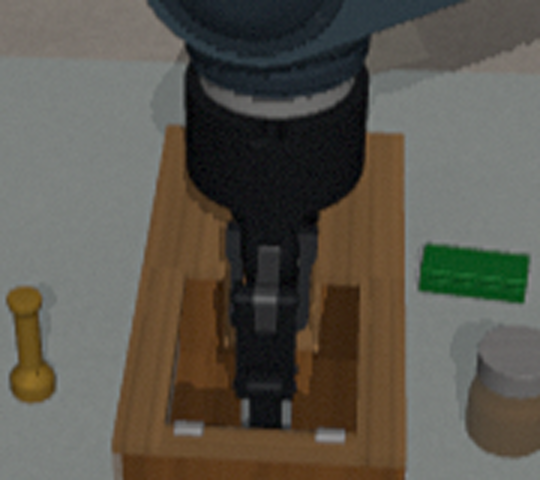

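The landing edge and opening (crop 180–350, 280–420) show no tin, so it has dropped. I wait briefly, then back off and go up.

```bash
python3 -m handwheel '{"travel":[[0,0,0],[0,0,0],[0,0,0],[0,-0.005,0],[0,-0.012,0]],"turn":[0,0,0,0,0],"grip":[0.85,0.85,0.85,0.85,0.85]}'; python3 -m handwheel '{"travel":[[0,0,-0.008],[0,0,-0.016],[0,0,-0.024],[0,0,-0.034],[0,0,-0.05]],"turn":[0,0,0,0,0],"grip":[0.85,0.85,0.85,0.85,0.85]}';  python3 -m handwheel '{"travel":[[0,0,-0.03],[0,0,-0.06],[0,0.03,-0.09],[-0.02,0.07,-0.1],[-0.02,0.12,-0.1]],"turn":[0,0,0,0,0],"grip":[0.85,0.85,0.85,0.85,0.85]}'; python3 -m handwheel '{"travel":[[0,0.05,0],[0,0.1,0],[0,0.15,0],[0,0.2,0],[0,0.22,0]],"turn":[0,0,0,0,0],"grip":[0.85,0.85,0.85,0.85,0.85]}'
python3 - <<'E'
from h import *
s=snapshot("top");a=s["image"][195:320,245:435];P=cloud(s)
s2=snapshot("side");save(s,"top4.png",(225,120,505,370),2.5)
for n,x in(("top",s),("side",s2)):
    P=cloud(x).reshape(-1,3);m=(abs(P[:,0]-547)<35)
    for y in(0,20,40,60,80):
        q=P[m&(abs(P[:,1]-y)<5)&(P[:,2]<230)];print(n,y,len(q),np.median(q[:,2]) if len(q) else 0)
    for t in("tin","jar","dish","block","punch"):
        for r in look_for(x,t)[:4]:
            u,v=map(int,r["uv"]);print(t,u,v,round(r["confidence"],2),P.reshape(480,640,3)[v,u].round())
E
```

```text
t: 5.35
eef_pos: [546.5, 10.6, 292.3]
ee_rot: [0.001, -0.0, 1.0, 0.0]
wrist_force: [-0.8, -0.9, 3.0]
opening: 0.846
gripper_force: 1.4
t: 5.85
eef_pos: [545.7, 11.1, 341.6]
ee_rot: [-0.001, -0.0, 1.0, 0.001]
wrist_force: [-0.4, 0.3, -0.0]
opening: 0.852
gripper_force: 0.0
t: 6.35
eef_pos: [567.2, 131.6, 445.2]
ee_rot: [0.003, 0.001, 1.0, 0.001]
wrist_force: [0.8, 0.8, -0.6]
opening: 0.849
gripper_force: 0.0
t: 6.85
eef_pos: [564.6, 354.8, 441.7]
ee_rot: [-0.001, -0.002, 1.0, 0.001]
wrist_force: [0.2, -0.4, -0.2]
opening: 0.849
gripper_force: 0.0
top 0 326 159.06731440160536
top 20 330 158.9844067553426
top 40 329 159.04741582359327
top 60 331 159.18582021265775
top 80 330 159.11007765077704
tin 439 234 0.97 [ 584. -197.   16.]
tin 375 141 0.89 [ 767. -109.   16.]
tin 460 321 0.76 [ 433. -208.   17.]
tin 340 258 0.53 [546. -16. 114.]
jar 387 339 0.89 [417. -77.  61.]
dish 284 184 0.72 [709.  62.   2.]
block 300 347 0.95 [421.  63.  20.]
punch 375 184 0.67 [678. -94.  44.]
side 0 6 161.99030086037257
side 20 70 162.50520745930908
side 40 78 162.37577097278805
side 60 82 162.25278069872428
side 80 86 162.17742110787108
tin 200 238 0.65 [ 775. -100.   20.]
jar 410 249 0.61 [423. -58.  55.]
dish 218 317 0.97 [713.  59.   3.]
block 411 324 0.66 [425.  70.  26.]
```

View pics/top4.png

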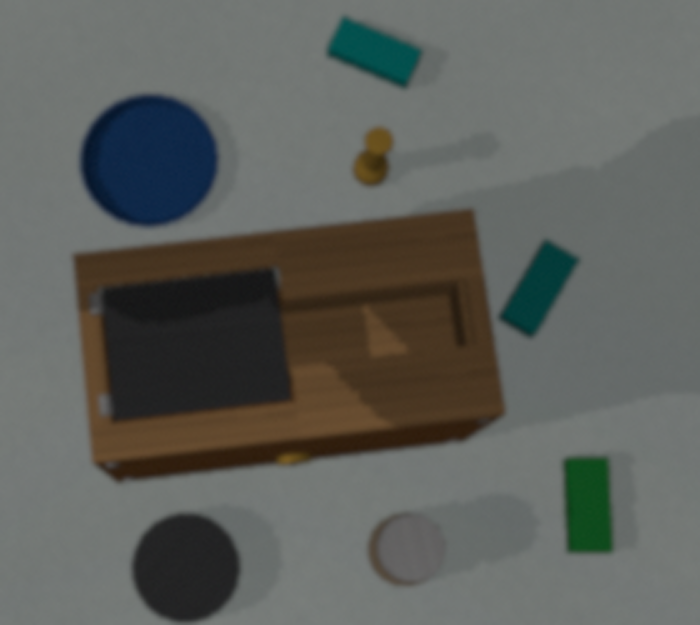

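The flap is level and shut (crop 195,345), the landing and groove are empty, and the other objects are where they were.

```bash
python3 -c "
from bench import arm
print(arm.finish_job())"
```

```text
the job is handed in; nothing more can be done
None
```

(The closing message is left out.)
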